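# Make up two orders in the cheese cold store

### The job

Make up two orders from the stock on the bench: in the green tray set the yellow waxed cheese flat on the round mark and the brown cheese block on the oblong mark, lying along it; in the blue tray stand the amber jar on the oblong mark and the grey tapered mould on the round mark, with the orange mould upright inside the grey one. Nest the moulds loosely: let the orange one sink in by its own weight until its taper rests, and never press it, or the two will wedge. Leave the red cheese and the white tub where they stand.

Things in the scene. Friction and masses are not known exactly. Their poses are not given: they have to be found in the camera images.
- tray_green: Green order tray, fixed to the bench, 290 mm (its x) by 170 mm (its y) outside, rim 14 mm high, walls 5 mm, inner floor 5 mm above the bench. Origin under its centre on the bench. A round mark (white ring 84 mm across) is centred at x = -70 mm, y = 0 and an oblong mark (white outline, 70 mm along x, 112 mm along y) at x = +70 mm, y = 0 of the tray's own axes.
- tray_blue: Blue order tray, fixed to the bench, 290 mm (its x) by 170 mm (its y) outside, rim 14 mm high, walls 5 mm, inner floor 5 mm above the bench. Origin under its centre on the bench. A round mark (white ring 84 mm across) is centred at x = -70 mm, y = 0 and an oblong mark (white outline, 70 mm along x, 112 mm along y) at x = +70 mm, y = 0 of the tray's own axes.
- cheese_yellow_c (a point): Small yellow waxed cheese wheel, 64 mm across, 42 mm high, lying flat, about 0.14 kg; the point is its centre, half-way up (21 mm above its underside), z up.
- block_c (a point): Brown marbled cheese block with cream flecks, 50 mm (its x) by 90 mm (its y), 40 mm high, about 0.19 kg; the point is its centre, 20 mm above its underside, z up.
- jar_c (a point): Closed amber jar with black lid, 56 mm across, 72 mm high, about 0.2 kg; the point is its centre, 36 mm above its underside, z up.
- mould_grey_c (a point): Dark grey open tapered cheese mould (cup), 66 mm high, foot 40 mm across; the taper widens evenly to 64 mm at the rim, with an upright collar 64 mm across round the top 18 mm to grip; wall 3 mm, so the mouth is 58 mm wide; about 0.07 kg. The point is on its axis, 33 mm above its underside, z up.
- mould_orange_c (a point): Orange open cup mould, 92 mm high, 0.06 kg: foot 40 mm across, taper of the same slope to 56 mm across at 44 mm height, then an upright collar 56 mm across to the top, to grip. Nested loosely, its foot rests 21 mm above the grey one's underside, on the taper, its top 47 mm above the grey rim; a push of over 15 N wedges it. The point is on its axis, 46 mm above its underside, z up.
- cheese_red_c (a point): Red waxed cheese wheel, 64 mm across, 42 mm high, to be left alone; the point is its centre, 21 mm above its underside.
- tub_c (a point): White lidded tub, 60 mm across, 60 mm high, to be left alone; the point is its centre, 30 mm above its underside.
Things that resemble listed ones, but are neither listed nor needed, are in the scene too. Leave any turquoise look-alike of the part that bears block_c alone.

How it is judged:
At the end, for the whole second after the job is handed in: Cheese, block, jar and grey mould stand flat and at rest on their tray floors, each within 15 mm of its mark along each tray axis (block within 0.3 rad of its mark); the orange mould sits in the grey one, axes within 8 mm, within 0.15 rad of upright and 6 mm of its loose rest height (x of cheese_yellow_c in the frame of tray_green between -0.085 and -0.055 m and y of cheese_yellow_c in the frame of tray_green between -0.015 and 0.015 m and z of cheese_yellow_c in the frame of tray_green between 0.021 and 0.031 m and angle between each of cheese_yellow_c, block_c, jar_c, mould_grey_c's own z axis and vertical below 0.12 rad and linear speed of each of cheese_yellow, block, jar, mould_grey, mould_orange below 0.02 m/s and x of block_c in the frame of tray_green between 0.055 and 0.085 m and y of block_c in the frame of tray_green between -0.015 and 0.015 m and z of block_c in the frame of tray_green between 0.02 and 0.03 m and angle between the y axis of block_c and the y axis of tray_green, either way round below 0.3 rad and x of jar_c in the frame of tray_blue between 0.055 and 0.085 m and y of jar_c in the frame of tray_blue between -0.015 and 0.015 m and z of jar_c in the frame of tray_blue between 0.036 and 0.046 m and x of mould_grey_c in the frame of tray_blue between -0.085 and -0.055 m and y of mould_grey_c in the frame of tray_blue between -0.015 and 0.015 m and z of mould_grey_c in the frame of tray_blue between 0.033 and 0.043 m and horizontal distance between mould_orange_c and mould_grey_c below 0.008 m and z of mould_orange_c in the frame of mould_grey_c between 0.028 and 0.04 m and angle between mould_orange_c's own z axis and vertical below 0.15 rad); the robot touches nothing.
It fails at once if the moulds are wedged: pressed together by more than about 15 N (90 N summed over the walls) (contact force between mould_grey and mould_orange above 90 N).
It fails at once if the red cheese is moved more than 20 mm (distance of cheese_red_c from where it was at the start of the episode above 0.02 m).
It fails at once if the white tub is moved more than 20 mm (distance of tub_c from where it was at the start of the episode above 0.02 m).
It also fails if it takes over 144 s, if anything falls off the work surface, if the arm or the gripper's body presses on something with over 40 N, if the wrist force passes 120 N, or if a joint passes its speed limit or range.

### The arm

A 6-joint arm with a two-finger parallel gripper is mounted at the origin on the work surface. World frame = base frame: x ahead of the robot, y to its left, z up, the work surface at z = 0. Lengths are in m, angles in rad, forces in N, time in s.
With the tool pointing down it reaches from about 0.225 to 0.875 m from the base axis. Payload 3.4 kg.
Tool frame: the origin (TCP) lies midway between the tips of the shut fingers; the grasp point (between the pads) lies 19 mm behind it (manip.tcp_to_grasp is the distance from the TCP to the grasp point, in m); x points along the fingers, y is the direction in which the jaws open and shut, and the axes are right-handed (so a half turn about x gives the same grasp; the last joint's range is limited). The gripper opens to 85 mm and grips with 20 to 120 N. Pads are 22 mm wide; open, the fingers measure 114 mm over their backs; the gripper's body (76 mm by 85 mm) begins 54 mm behind the grasp point. The pads swing forward as they close: fully open they stand 13 mm farther back than shut.
Start: joints at [-1.226, 0.276, 1.505, -0, 1.361, -0.121], TCP at [0.258, -0.514, 0.231] pointing down, gripper open.
Joint ranges: [-2.89, 2.89], [-0.75, 2.08], [0.22, 2.7], [-1.18, 4.32], [0.11, 2.71], [-2.7, 2.7]. Speed limits (rad/s): [2.57, 2.57, 3.14, 3.14, 3.14, 3.14].

### API

Orientations are given as a unit quaternion [w, x, y, z].
In Python, from rig import readout, eyes, job, manip gives the robot as it stands. The module is installed in compiled form; this text tells all that it offers.
- The arm moves only by the tool carry_out, never from a script. Its argument "deltas" is one flat list of numbers, 7 for each row, row after row: the shift along the tool's x, y, z scaled (see below), then the turn, a rotation vector about the tool's x, y, z scaled (see below), then the opening, from -1 (shut) to 1 (fully open). In form: [dx, dy, dz, ax, ay, az, grip, dx, dy, dz, ax, ay, az, grip, ...]. A call has 1 to 10 rows; each row shifts and turns the commanded pose from where the row before left it, along the tool's axes as they then stand; what a row does not reach is not made up. The controller multiplies each number of a shift by 60 mm and each number of a turn by 4 degrees. A row lasts 1/8 s, in which the tool goes at most 62.5 mm and 10.7 degrees, less where a joint would pass 70% of its speed; a pose out of reach is approached as far as the arm can. A call with a number of a shift or a turn outside -1 to 1 is refused whole. A call with a gripper value outside its range is refused whole. The fingers move at their own pace and stop on an object; "newtons" is the grip in N (left out, the last holds). Time passes only in rows, so rows that do not move let the fingers close. It gives the time, the measured TCP pose, the force and the opening at its end, in the units of the state.
- readout.get_state(): the state, without advancing time (a new reading comes with each control period).
- eyes.get_image(name): name is "scene" or "top"; returns a dict with "color" (400x640x3 uint8, red, green, blue), "z_map" (400x640 float32, m along the optical axis (not along the pixel's ray), 0 where there is no reading), "mtx" (3x3 intrinsics, pixels), "origin" and "orientation" of the camera in the world. Camera axes: x right, y down, z forward; pixel columns grow to the right and rows downward; lengths in m; the calibration is good to about 2 mm. A picture is of the moment at which its call begins.
- job.sign_off(): hands the job in, once; it reports no verdict.
The state is a dict: "clock": time; "qpos": joint angles; "qd": joint speeds; "effort": joint torques, N m; "position": TCP position; "ee_rot": TCP orientation; "contact_force": force on the tool from outside, world axes, zero at the start; "moment": the same for the moment, N m; "width": finger opening in m.
Only numpy, scipy, OpenCV 4.12 (cv2) and the standard library are available. Lean on these libraries where they do the work, as an engineer would, in place of code of your own. Each camera call takes 0.05 s, during which the arm holds its last target.

## Working session

There is one attempt and no reset: what is moved stays moved. The work goes in short steps, Python scripts to look and compute and a tool call to move; the robot and the scene stay as the last step left them, time stands still between calls to the robot, and variables do not carry over. Pictures are saved under pics/ and viewed, and the job is handed in when it is done.

Besides the shell and the picture viewer there is one more tool, called after ">>>" by a JSON object that holds its "method" and its "body". carry_out: Moves the arm, as the interface text tells. Its arguments: {"type":"object","properties":{"deltas":{"type":"array"},"newtons":{"type":"number"}},"required":["deltas"]}

```bash
mkdir -p pics
python3 - <<'E'
from rig import readout, eyes, job, manip
import cv2,numpy as np
print(readout.get_state())
for n in("scene","top"):
    d=eyes.get_image(n); cv2.imwrite(f"pics/{n}0.png",cv2.cvtColor(d["color"],cv2.COLOR_RGB2BGR))
    np.savez(f"{n}0.npz",**d)
    print(n,d["mtx"],d["origin"],d["orientation"])
print(manip.tcp_to_grasp)
E
```

```text
{'clock': 0.0, 'qpos': array([-1.22603510e+00,  2.76609604e-01,  1.50617550e+00, -2.79595854e-05,
        1.36069670e+00, -1.20966151e-01]), 'qd': array([ 0.00040229,  0.00011104,  0.00119503, -0.00039212,  0.00027115,
       -0.00020295]), 'effort': array([-2.66082010e-03, -4.16777444e+01, -2.45810223e+01, -3.89056540e-04,
        1.10517890e-02, -2.57092395e-06]), 'position': array([ 0.2580336 , -0.51323749,  0.23041451]), 'ee_rot': array([-0.16251468, -0.68793668, -0.16384   ,  0.68810505]), 'contact_force': array([0.02841259, 0.95362751, 0.47031962]), 'moment': array([-0.01680681,  0.00476507, -0.05161561]), 'width': 0.08533013430027529}
scene [[477.61138999   0.         316.88336209]
 [  0.         477.61138999 196.03932656]
 [  0.           0.           1.        ]] [ 1.05903112 -0.77027979  0.71508313] [-0.44263126  0.83843755  0.28690828 -0.13705358]
top [[389.24600485   0.         321.86173626]
 [  0.         389.24600485 201.89633562]
 [  0.           0.           1.        ]] [ 0.33295961 -0.00883851  0.90781266] [ 0.06719488 -0.70211644  0.70571868 -0.06692158]
0.0187
```

View pics/scene0.png

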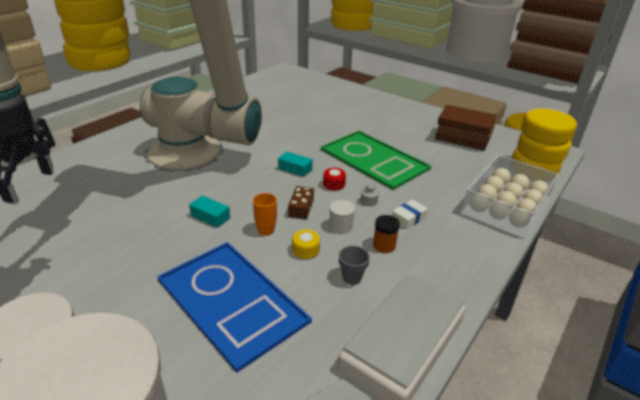

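View pics/top0.png

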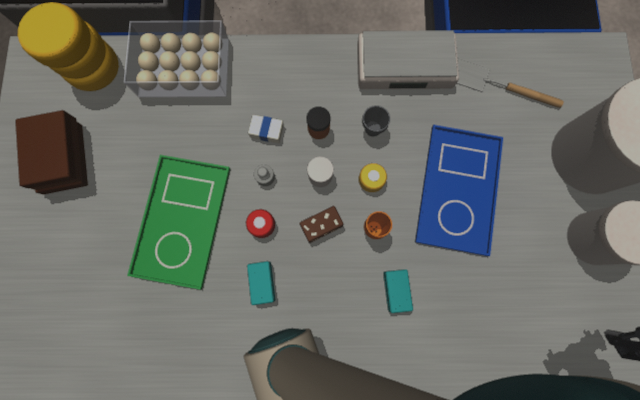

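The top view (up = +x, right = −y) shows, in pixels:
- Green tray (180,222) and blue tray (460,190).
- Jar (318,123), grey mould (376,121), orange mould (378,225), yellow wheel (373,178), red wheel (260,223), tub (320,170).
- Brown flecked block (321,224), which fits the description. The turquoise bars at (261,284) and (398,292) are look-alikes. The big yellow and brown stacks at the edge are background stock.

Next I'll measure and make one enlarged crop.

```bash
cat > h.py <<'E'
import numpy as np,cv2
from scipy.spatial.transform import Rotation as R
def cam(d):
    q=d["orientation"]; return R.from_quat([q[1],q[2],q[3],q[0]]).as_matrix(),np.array(d["origin"]),np.array(d["mtx"])
def cloud(d):
    M,o,K=cam(d); h,w=d["z_map"].shape
    u,v=np.meshgrid(np.arange(w),np.arange(h)); r=np.stack([(u-K[0,2])/K[0,0],(v-K[1,2])/K[1,1],np.ones_like(u)],-1)
    P=(r*d["z_map"][...,None])@M.T+o; P[d["z_map"]==0]=np.nan; return P
def cast(d,uv,z):
    M,o,K=cam(d); uv=np.atleast_2d(uv).astype(float)
    r=np.stack([(uv[:,0]-K[0,2])/K[0,0],(uv[:,1]-K[1,2])/K[1,1],np.ones(len(uv))],-1)@M.T
    return o+r*((z-o[2])/r[:,2])[:,None]
E
python3 - <<'E'
from h import *
d=dict(np.load("top0.npz")); s=dict(np.load("scene0.npz"))
P=cloud(d); hsv=cv2.cvtColor(d["color"],cv2.COLOR_RGB2HSV)
print("bench z",np.nanmedian(P[300:330,300:380,2]))
# height-based blobs: object tops
things={"jar":(318,123,.072),"grey":(376,121,.066),"orange":(378,225,.092),"yellow":(373,178,.042),"red":(260,223,.042),"tub":(320,170,.060),"block":(321,224,.040),"turqA":(261,284,.04),"turqB":(398,292,.04),"greyobj":(263,175,.03),"whiteblue":(266,128,.03)}
for n,(u,v,h) in things.items():
    w=P[v-30:v+30,u-30:u+30]; m=(np.abs(w[...,2]-h)<.008)
    k,lab,st,c=cv2.connectedComponentsWithStats(m.astype(np.uint8))
    zz=np.nanmax(w[10:50,10:50,2])
    if k<2: print(n,"none",zz);continue
    i=1+np.argmax(st[1:,4]); ys,xs=np.where(lab==i)
    cnt=np.stack([xs+u-30,ys+v-30],-1).astype(np.float32)
    pts=cast(d,cnt,h)[:,:2].astype(np.float32)
    (cx,cy),r=cv2.minEnclosingCircle(pts); rc=cv2.minAreaRect(pts)
    print(n,"circ",np.round([cx,cy,2*r],4),"mean",pts.mean(0).round(4),"rect",np.round(rc[0],4),np.round(rc[1],3),round(rc[2],1),"maxz",round(float(zz),3),"cloudmean",np.nanmean(w[lab==i],0).round(3))
# trays
for n,lo,hi in (("green",(45,120,60),(75,255,255)),("blue",(105,150,60),(125,255,255))):
    m=cv2.inRange(hsv,lo,hi); m[:130 if n=="blue" else 140]=0 if n=="green" else m[:130]*0
    m=cv2.inRange(hsv,lo,hi); m[:100]=0
    k,lab,st,c=cv2.connectedComponentsWithStats(m); i=1+np.argmax(st[1:,4])
    cs,hr=cv2.findContours((lab==i).astype(np.uint8),cv2.RETR_CCOMP,cv2.CHAIN_APPROX_NONE)
    for cc,hh in zip(cs,hr[0]):
        if cv2.contourArea(cc)<150: continue
        pts=cast(d,cc[:,0],.014 if hh[3]<0 else .005)[:,:2].astype(np.float32); rc=cv2.minAreaRect(pts)
        print(n,"outer" if hh[3]<0 else "hole",np.round(rc[0],4),np.round(rc[1],3),round(rc[2],1), cv2.contourArea(cc))
c=d["color"][90:310,230:420]; cv2.imwrite("pics/crop.png",cv2.cvtColor(cv2.resize(c,None,fx=2.7,fy=2.7,interpolation=2),cv2.COLOR_RGB2BGR))
E
```

```text
bench z 0.0009574988638572091
jar circ [ 0.6894 -0.      0.0584] mean [ 6.896e-01 -2.000e-04] rect [6.9e-01 1.0e-04] [0.053 0.056] 89.7 maxz 0.078 cloudmean [ 0.689 -0.     0.072]
grey circ [ 0.6894 -0.1332  0.0684] mean [ 0.6925 -0.1346] rect [ 0.6895 -0.133 ] [0.063 0.064] 42.5 maxz 0.07 cloudmean [ 0.693 -0.135  0.064]
orange circ [ 0.4428 -0.1273  0.0566] mean [ 0.4438 -0.1285] rect [ 0.4429 -0.1273] [0.055 0.053] 89.7 maxz 0.097 cloudmean [ 0.444 -0.129  0.092]
yellow circ [ 0.5599 -0.1258  0.064 ] mean [ 0.5598 -0.1255] rect [ 0.5595 -0.1254] [0.062 0.062] 89.7 maxz 0.047 cloudmean [ 0.56  -0.125  0.042]
red circ [0.4536 0.1318 0.0635] mean [0.4537 0.1319] rect [0.4533 0.1313] [0.061 0.061] 89.7 maxz 0.048 cloudmean [0.454 0.132 0.042]
tub circ [ 0.5716 -0.0035  0.0614] mean [ 0.5716 -0.0042] rect [ 0.5717 -0.004 ] [0.056 0.061] 89.7 maxz 0.065 cloudmean [ 0.571 -0.004  0.06 ]
block circ [ 0.4519 -0.0059  0.0992] mean [ 0.4517 -0.0061] rect [ 0.4516 -0.0064] [0.05 0.09] 26.6 maxz 0.046 cloudmean [ 0.452 -0.006  0.04 ]
turqA circ [0.3219 0.1285 0.0984] mean [0.3215 0.1278] rect [0.3221 0.1277] [0.089 0.051] 7.9 maxz 0.046 cloudmean [0.321 0.128 0.04 ]
turqB circ [ 0.3034 -0.1737  0.0987] mean [ 0.303  -0.1741] rect [ 0.3034 -0.1739] [0.09  0.051] 5.6 maxz 0.045 cloudmean [ 0.303 -0.174  0.041]
greyobj circ [0.5699 0.1267 0.0478] mean [0.5672 0.1258] rect [0.5699 0.1267] [0.046 0.044] 1.1 maxz 0.057 cloudmean [0.566 0.125 0.033]
whiteblue circ [0.6857 0.1249 0.0882] mean [0.6848 0.1259] rect [0.6851 0.1262] [0.076 0.055] 77.9 maxz 0.037 cloudmean [0.684 0.126 0.032]
green outer [0.4646 0.3211] [0.17  0.288] 79.4 8854.0
green hole [0.3963 0.3358] [0.09  0.088] 46.5 1169.5
green hole [0.5339 0.3096] [0.12  0.078] 79.5 1534.0
blue outer [ 0.5364 -0.3341] [0.17  0.289] 78.8 8490.0
blue hole [ 0.4681 -0.323 ] [0.09  0.088] 89.7 1123.5
blue hole [ 0.606  -0.3493] [0.12  0.078] 78.8 1478.5
```

View pics/crop.png

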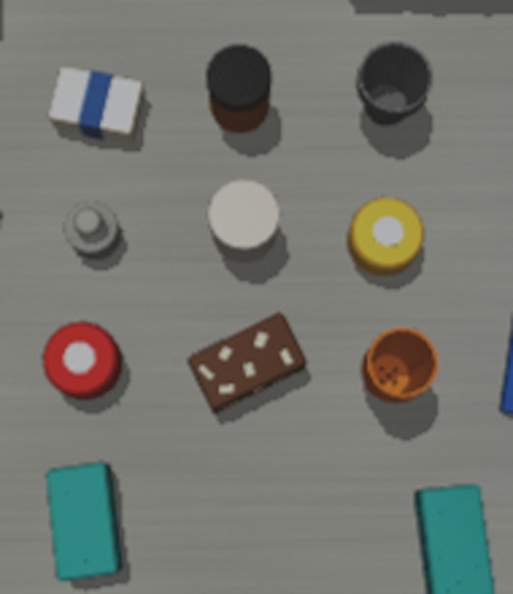

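The crop confirms the brown flecked block, and the turquoise bars stay put. The sizes match (block 50×90, jar 56, moulds 64 and 55, tray 288×170), and the marks are 140 mm apart as given. I'll write a planning helper.

```bash
cat > go.py <<'E'
import sys
from h import *
from rig import readout
s=readout.get_state(); q=s["ee_rot"]; M=R.from_quat([q[1],q[2],q[3],q[0]]).as_matrix()
p=np.array(s["position"])
print("t",round(s["clock"],2),"p",p.round(4),"w",round(s["width"],4),"F",np.round(s["contact_force"],1),"q",np.round(s["qpos"],2))
print("axes x",M[:,0].round(3),"y",M[:,1].round(3),"z",M[:,2].round(3),"jaw yaw deg",np.degrees(np.arctan2(M[1,1],M[0,1])).round(2))
for a in sys.argv[1:]:
    t=np.array([float(v) for v in a.split(",")]); e=M.T@(t-p)/0.06
    print("to",t,"units",e.round(3)); p=t
E
python3 go.py 0.689,0,0.2 0.689,0,0.03
```

```text
t 0.1 p [ 0.2581 -0.5133  0.2305] w 0.0854 F [-0.6  0.4  0.2] q [-1.23  0.28  1.51  0.    1.36 -0.12]
axes x [-0.001  0.002 -1.   ] y [ 0.449 -0.893 -0.002] z [-0.893 -0.449 -0.   ] jaw yaw deg -63.31
to [0.689 0.    0.2  ] units [  0.518  -4.417 -10.259]
to [0.689 0.    0.03 ] units [2.833e+00 5.000e-03 1.000e-03]
```

>>> {"method": "carry_out", "body": {"deltas": [0, -0.31, -0.72, 0, 0, 0, 1, 0, -0.31, -0.72, 0, 0, 0, 1, 0, -0.31, -0.72, 0, 0, 0, 1, 0, -0.31, -0.72, 0, 0, 0, 1, 0, -0.31, -0.72, 0, 0, 0, 1, 0, -0.31, -0.72, 0, 0, 0, 1, 0, -0.31, -0.72, 0, 0, 0, 1, 0, -0.31, -0.72, 0, 0, 0, 1, 0, -0.31, -0.72, 0, 0, 0, 1, 0, -0.31, -0.72, 0, 0, 0, 1], "newtons": 35}}

```text
clock: 1.35
position: [0.5613, -0.1522, 0.2309]
ee_rot: [-0.163, -0.688, -0.163, 0.688]
contact_force: [1.2, -0.8, -0.0]
width: 0.0858
```

```bash
python3 go.py 0.689,0,0.15 0.689,0,0.028
```

```text
t 1.35 p [ 0.5613 -0.1522  0.2309] w 0.0858 F [ 1.2 -0.8 -0. ] q [-0.38  0.29  1.49 -0.    1.36  0.72]
axes x [-0.001  0.    -1.   ] y [ 0.449 -0.893 -0.   ] z [-0.893 -0.449  0.001] jaw yaw deg -63.31
to [0.689 0.    0.15 ] units [ 1.346 -1.31  -3.042]
to [0.689 0.    0.028] units [ 2.033e+00  1.000e-03 -1.000e-03]
```

>>> {"method": "carry_out", "body": {"deltas": [0.33, -0.33, -0.76, 0, 0, 0, 1, 0.33, -0.33, -0.76, 0, 0, 0, 1, 0.34, -0.325, -0.76, 0, 0, 0, 1, 0.34, -0.325, -0.76, 0, 0, 0, 1, 0.7, 0, 0, 0, 0, 0, 1, 0.7, 0, 0, 0, 0, 0, 1, 0.63, 0, 0, 0, 0, 0, 1, 0, 0, 0, 0, 0, 0, 1]}}

```text
clock: 2.35
position: [0.6851, -0.0011, 0.0251]
ee_rot: [-0.162, -0.685, -0.164, 0.691]
contact_force: [-0.3, 1.0, 0.2]
width: 0.085
```

>>> {"method": "carry_out", "body": {"deltas": [0, 0, 0, 0, 0, 0, -1, 0, 0, 0, 0, 0, 0, -1, 0, 0, 0, 0, 0, 0, -1, 0, 0, 0, 0, 0, 0, -1, 0, 0, 0, 0, 0, 0, -1, 0, 0, 0, 0, 0, 0, -1], "newtons": 35}}

```text
clock: 3.1
position: [0.6901, -0.0018, 0.0315]
ee_rot: [0.164, 0.69, 0.163, -0.686]
contact_force: [-0.5, -0.7, 6.7]
width: 0.0551
```

```bash
python3 go.py 0.689,0,0.2 0.6055,-.348,.2  0.6055,-.348,.035
```

```text
t 3.1 p [ 0.6901 -0.0018  0.0315] w 0.0551 F [-0.5 -0.7  6.7] q [-0.1   0.59  1.51 -0.    1.04  1.  ]
axes x [ 0.005 -0.001 -1.   ] y [ 0.449 -0.894  0.003] z [-0.894 -0.449 -0.004] jaw yaw deg -63.32
to [0.689 0.    0.2  ] units [-2.808 -0.027 -0.008]
to [ 0.6055 -0.348   0.2   ] units [-3.000e-03  4.558e+00  3.848e+00]
to [ 0.6055 -0.348   0.035 ] units [ 2.75  -0.007  0.011]
```

>>> {"method": "carry_out", "body": {"deltas": [-0.3, 0, 0, 0, 0, 0, -1, -0.6, 0, 0, 0, 0, 0, -1, -0.7, 0, 0, 0, 0, 0, -1, -0.7, 0, 0, 0, 0, 0, -1, -0.6, 0, 0, 0, 0, 0, -1, 0, 0, 0, 0, 0, 0, -1]}}

```text
clock: 3.85
position: [0.69, -0.0015, 0.2073]
ee_rot: [0.164, 0.69, 0.162, -0.686]
contact_force: [0.2, -0.1, -3.4]
width: 0.0553
```

```bash
cat > look.py <<'E'
import sys
from h import *
from rig import eyes
n,u,v,w,name=sys.argv[1],*map(int,sys.argv[2:5]),sys.argv[5]
d=eyes.get_image(n); c=d["color"]; np.savez(name+".npz",**d)
h=int(w*.7); c=c[max(0,v-h):v+h,max(0,u-w):u+w]; f=min(800/c.shape[1],600/c.shape[0])
cv2.imwrite(f"pics/{name}.png",cv2.cvtColor(cv2.resize(c,None,fx=f,fy=f),cv2.COLOR_RGB2BGR))
E
python3 look.py scene 380 200 110 a1; python3 go.py 0.6055,-.348,.2  0.6055,-.348,.04
```

```text
t 3.9 p [ 0.6885 -0.0013  0.2044] w 0.0554 F [-0.  -0.1 -3.2] q [-0.1   0.46  1.28 -0.    1.4   1.  ]
axes x [ 0.002 -0.    -1.   ] y [ 0.449 -0.893  0.001] z [-0.893 -0.449 -0.002] jaw yaw deg -63.31
to [ 0.6055 -0.348   0.2   ] units [0.071 4.54  3.831]
to [ 0.6055 -0.348   0.04  ] units [ 2.667 -0.003  0.005]
```

View pics/a1.png

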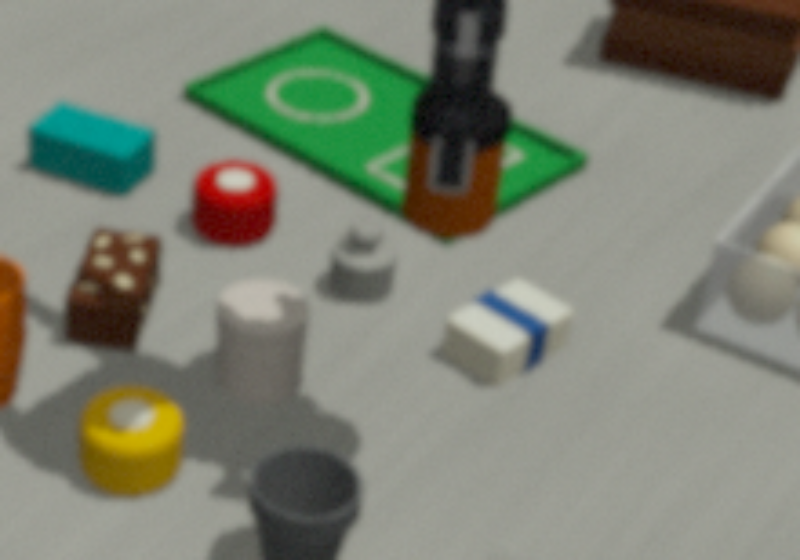

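>>> {"method": "carry_out", "body": {"deltas": [0, 0.25, 0.21, 0, 0, 0, -1, 0, 0.6, 0.51, 0, 0, 0, -1, 0, 0.6, 0.51, 0, 0, 0, -1, 0, 0.6, 0.51, 0, 0, 0, -1, 0, 0.6, 0.51, 0, 0, 0, -1, 0, 0.6, 0.51, 0, 0, 0, -1, 0, 0.6, 0.51, 0, 0, 0, -1, 0, 0.45, 0.37, 0, 0, 0, -1, 0, 0.25, 0.2, 0, 0, 0, -1, 0, 0, 0, 0, 0, 0, -1]}}

```text
clock: 5.15
position: [0.6039, -0.3499, 0.2015]
ee_rot: [-0.162, -0.688, -0.163, 0.689]
contact_force: [-0.7, 0.4, -2.2]
width: 0.055
```

```bash
python3 go.py 0.6055,-.348,.037
```

```text
t 5.15 p [ 0.6039 -0.3499  0.2015] w 0.055 F [-0.7  0.4 -2.2] q [-0.62  0.48  1.26  0.    1.41  0.48]
axes x [-0.002  0.002 -1.   ] y [ 0.447 -0.895 -0.002] z [-0.895 -0.447  0.001] jaw yaw deg -63.45
to [ 0.6055 -0.348   0.037 ] units [ 2.742 -0.009 -0.041]
```

>>> {"method": "carry_out", "body": {"deltas": [0.5, 0, -0.02, 0, 0, 0, -1, 0.7, 0, 0, 0, 0, 0, -1, 0.7, 0, 0, 0, 0, 0, -1, 0.4, 0, 0, 0, 0, 0, -1, 0.25, 0, 0, 0, 0, 0, -1, 0.15, 0, 0, 0, 0, 0, -1, 0, 0, 0, 0, 0, 0, -1, 0, 0, 0, 0, 0, 0, -1]}}

```text
clock: 6.15
position: [0.607, -0.3487, 0.0423]
ee_rot: [0.164, 0.689, 0.163, -0.687]
contact_force: [0.3, -0.2, -2.5]
width: 0.0549
```

```bash
python3 go.py 0.6055,-.348,.037
```

```text
t 6.15 p [ 0.607  -0.3487  0.0423] w 0.0549 F [ 0.3 -0.2 -2.5] q [-0.62  0.59  1.47  0.    1.08  0.48]
axes x [ 0.002 -0.001 -1.   ] y [ 0.449 -0.893  0.002] z [-0.893 -0.449 -0.001] jaw yaw deg -63.31
to [ 0.6055 -0.348   0.037 ] units [ 0.089 -0.021  0.017]
```

>>> {"method": "carry_out", "body": {"deltas": [0.06, 0, 0.02, 0, 0, 0, -1, 0.04, 0, 0, 0, 0, 0, -1, 0, 0, 0, 0, 0, 0, -1]}}

```text
clock: 6.52
position: [0.6052, -0.3493, 0.0365]
ee_rot: [0.164, 0.688, 0.163, -0.688]
contact_force: [-1.7, -0.3, 5.0]
width: 0.0551
```

Contact is light (5 N up). Releasing and rising.

>>> {"method": "carry_out", "body": {"deltas": [0, 0, 0, 0, 0, 0, 1, 0, 0, 0, 0, 0, 0, 1, 0, 0, 0, 0, 0, 0, 1, 0, 0, 0, 0, 0, 0, 1, -0.5, 0, 0, 0, 0, 0, 1, -0.8, 0, 0, 0, 0, 0, 1, -0.8, 0, 0, 0, 0, 0, 1, -0.7, 0, 0, 0, 0, 0, 1, 0, 0, 0, 0, 0, 0, 1]}}

```text
clock: 7.65
position: [0.6071, -0.3501, 0.2081]
ee_rot: [0.166, 0.69, 0.161, -0.686]
contact_force: [0.1, 0.1, 0.4]
width: 0.0852
```

```bash
python3 go.py 0.6895,-.133,.2 0.6895,-.133,.035;  python3 look.py top 420 160 110 a2
```

```text
t 7.65 p [ 0.6071 -0.3501  0.2081] w 0.0852 F [0.1 0.1 0.4] q [-0.62  0.47  1.25 -0.    1.41  0.48]
axes x [ 0.008 -0.005 -1.   ] y [ 0.449 -0.893  0.008] z [-0.893 -0.449 -0.004] jaw yaw deg -63.31
to [ 0.6895 -0.133   0.2   ] units [ 0.125 -2.618 -2.852]
to [ 0.6895 -0.133   0.035 ] units [ 2.75  -0.023  0.012]
```

View pics/a2.png

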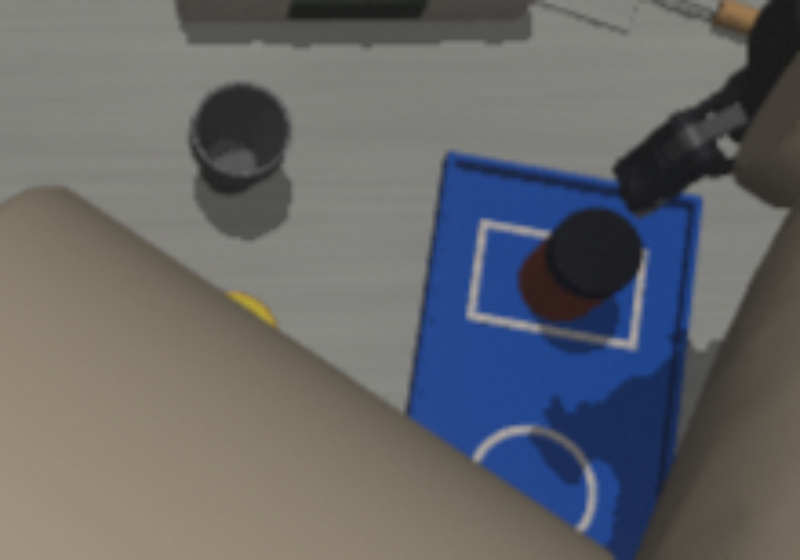

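>>> {"method": "carry_out", "body": {"deltas": [0, -0.2, -0.22, 0, 0, 0, 1, 0, -0.44, -0.48, 0, 0, 0, 1, 0, -0.48, -0.52, 0, 0, 0, 1, 0, -0.48, -0.52, 0, 0, 0, 1, 0, -0.48, -0.52, 0, 0, 0, 1, 0, -0.34, -0.38, 0, 0, 0, 1, 0, -0.2, -0.21, 0, 0, 0, 1, 0, 0, 0, 0, 0, 0, 1]}}

```text
clock: 8.7
position: [0.6871, -0.13, 0.2019]
ee_rot: [-0.164, -0.687, -0.164, 0.689]
contact_force: [0.9, -0.8, 0.3]
width: 0.0854
```

```bash
python3 go.py 0.6895,-.133,.035
```

```text
t 8.7 p [ 0.6871 -0.13    0.2019] w 0.0854 F [ 0.9 -0.8  0.3] q [-0.29  0.48  1.26 -0.    1.41  0.82]
axes x [-0.002  0.    -1.   ] y [ 0.451 -0.893 -0.001] z [-0.893 -0.451  0.002] jaw yaw deg -63.19
to [ 0.6895 -0.133   0.035 ] units [ 2.781  0.067 -0.018]
```

>>> {"method": "carry_out", "body": {"deltas": [0.5, 0.03, 0, 0, 0, 0, 1, 0.8, 0, 0, 0, 0, 0, 1, 0.8, 0, 0, 0, 0, 0, 1, 0.45, 0, 0, 0, 0, 0, 1, 0.2, 0, 0, 0, 0, 0, 1, 0, 0, 0, 0, 0, 0, 1]}}

```text
clock: 9.45
position: [0.6876, -0.134, 0.0376]
ee_rot: [-0.163, -0.688, -0.163, 0.689]
contact_force: [0.3, 0.6, -0.6]
width: 0.0857
```

>>> {"method": "carry_out", "body": {"deltas": [0, 0, 0, 0, 0, 0, -1, 0, 0, 0, 0, 0, 0, -1, 0, 0, 0, 0, 0, 0, -1, 0, 0, 0, 0, 0, 0, -1], "newtons": 25}}

```text
clock: 9.95
position: [0.6894, -0.1337, 0.0402]
ee_rot: [0.164, 0.689, 0.162, -0.687]
contact_force: [0.5, -0.2, 7.4]
width: 0.0628
```

>>> {"method": "carry_out", "body": {"deltas": [-0.3, 0, 0, 0, 0, 0, -1, -0.6, 0, 0, 0, 0, 0, -1, -0.7, 0, 0, 0, 0, 0, -1, -0.6, 0, 0, 0, 0, 0, -1, -0.4, 0, 0, 0, 0, 0, -1, 0, 0, 0, 0, 0, 0, -1]}}

```text
clock: 10.7
position: [0.6893, -0.1333, 0.1974]
ee_rot: [0.164, 0.69, 0.162, -0.686]
contact_force: [-0.3, 0.2, -1.3]
width: 0.0624
```

```bash
python3 go.py .468,-.322,.19; python3 look.py scene 380 200 110 a3
```

```text
t 10.7 p [ 0.6893 -0.1333  0.1974] w 0.0624 F [-0.3  0.2 -1.3] q [-0.29  0.48  1.26  0.    1.39  0.81]
axes x [ 0.005 -0.002 -1.   ] y [ 0.449 -0.893  0.004] z [-0.893 -0.449 -0.004] jaw yaw deg -63.3
to [ 0.468 -0.322  0.19 ] units [0.108 1.152 4.708]
```

View pics/a3.png

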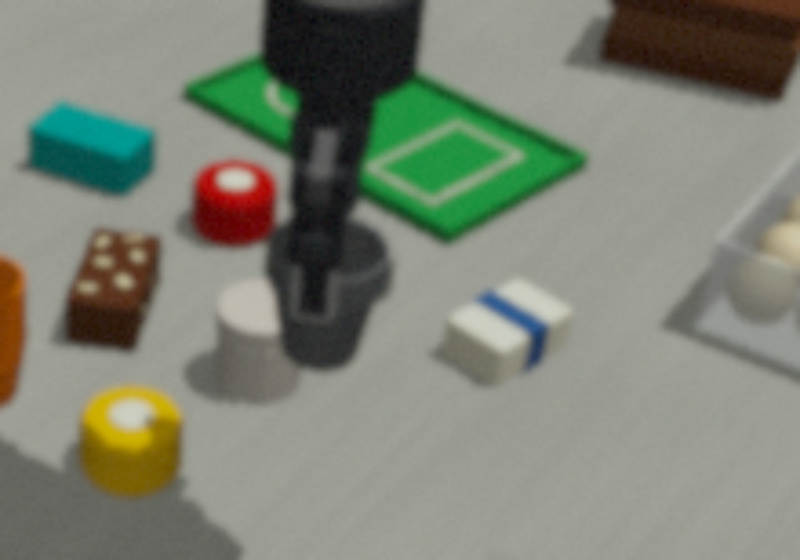

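>>> {"method": "carry_out", "body": {"deltas": [0, 0.1, 0.3, 0, 0, 0, -1, 0, 0.15, 0.65, 0, 0, 0, -1, 0, 0.17, 0.7, 0, 0, 0, -1, 0, 0.17, 0.7, 0, 0, 0, -1, 0, 0.17, 0.7, 0, 0, 0, -1, 0, 0.17, 0.7, 0, 0, 0, -1, 0, 0.12, 0.56, 0, 0, 0, -1, 0, 0.1, 0.4, 0, 0, 0, -1, 0, 0, 0, 0, 0, 0, -1]}}

```text
clock: 11.88
position: [0.4637, -0.3224, 0.1928]
ee_rot: [-0.161, -0.687, -0.163, 0.689]
contact_force: [-0.4, -0.7, -0.4]
width: 0.0627
```

```bash
python3 go.py .468,-.322,.045
```

```text
t 11.88 p [ 0.4637 -0.3224  0.1928] w 0.0627 F [-0.4 -0.7 -0.4] q [-0.73  0.29  1.59 -0.    1.27  0.38]
axes x [-0.003  0.002 -1.   ] y [ 0.446 -0.895 -0.003] z [-0.895 -0.446  0.002] jaw yaw deg -63.5
to [ 0.468 -0.322  0.045] units [ 2.463  0.032 -0.071]
```

>>> {"method": "carry_out", "body": {"deltas": [0.5, 0, -0.04, 0, 0, 0, -1, 0.7, 0, 0, 0, 0, 0, -1, 0.6, 0, 0, 0, 0, 0, -1, 0.4, 0, 0, 0, 0, 0, -1, 0.18, 0, 0, 0, 0, 0, -1, 0, 0, 0, 0, 0, 0, -1, 0, 0, 0, 0, 0, 0, -1]}}

```text
clock: 12.75
position: [0.4695, -0.3211, 0.0523]
ee_rot: [0.164, 0.688, 0.163, -0.688]
contact_force: [0.5, 0.1, -1.2]
width: 0.0623
```

```bash
python3 go.py .468,-.322,.043
```

```text
t 12.75 p [ 0.4695 -0.3211  0.0523] w 0.0623 F [ 0.5  0.1 -1.2] q [-0.72  0.42  1.77 -0.    0.95  0.38]
axes x [ 0.001 -0.001 -1.   ] y [ 0.449 -0.893  0.002] z [-0.893 -0.449 -0.001] jaw yaw deg -63.3
to [ 0.468 -0.322  0.043] units [0.154 0.002 0.029]
```

>>> {"method": "carry_out", "body": {"deltas": [0.07, 0, 0.02, 0, 0, 0, -1, 0.05, 0, 0, 0, 0, 0, -1, 0.03, 0, 0, 0, 0, 0, -1, 0, 0, 0, 0, 0, 0, -1]}}

```text
clock: 13.25
position: [0.4678, -0.3215, 0.0451]
ee_rot: [0.164, 0.688, 0.163, -0.688]
contact_force: [-4.4, 2.4, 16.3]
width: 0.0627
```

>>> {"method": "carry_out", "body": {"deltas": [-0.03, 0, 0, 0, 0, 0, -1, 0, 0, 0, 0, 0, 0, 1, 0, 0, 0, 0, 0, 0, 1, 0, 0, 0, 0, 0, 0, 1, -0.4, 0, 0, 0, 0, 0, 1, -0.8, 0, 0, 0, 0, 0, 1, -0.8, 0, 0, 0, 0, 0, 1, -0.6, 0, 0, 0, 0, 0, 1, 0, 0, 0, 0, 0, 0, 1]}}

```text
clock: 14.38
position: [0.4693, -0.3225, 0.2033]
ee_rot: [0.165, 0.689, 0.161, -0.687]
contact_force: [-0.4, 0.0, -0.4]
width: 0.0851
```

```bash
python3 go.py .443,-.1273,.2 .443,-.1273,.06
```

```text
t 14.38 p [ 0.4693 -0.3225  0.2033] w 0.0851 F [-0.4  0.  -0.4] q [-0.72  0.28  1.57 -0.    1.28  0.38]
axes x [ 0.005 -0.005 -1.   ] y [ 0.449 -0.893  0.007] z [-0.893 -0.449 -0.003] jaw yaw deg -63.31
to [ 0.443  -0.1273  0.2   ] units [ 0.037 -3.104 -1.07 ]
to [ 0.443  -0.1273  0.06  ] units [ 2.333 -0.015  0.006]
```

>>> {"method": "carry_out", "body": {"deltas": [0, -0.2, -0.07, 0, 0, 0, 1, 0, -0.5, -0.17, 0, 0, 0, 1, 0, -0.6, -0.21, 0, 0, 0, 1, 0, -0.6, -0.21, 0, 0, 0, 1, 0, -0.6, -0.2, 0, 0, 0, 1, 0, -0.4, -0.14, 0, 0, 0, 1, 0, -0.2, -0.07, 0, 0, 0, 1, 0, 0, 0, 0, 0, 0, 1, 0, 0, 0, 0, 0, 0, 1]}}

```text
clock: 15.5
position: [0.4417, -0.1268, 0.1998]
ee_rot: [-0.163, -0.688, -0.163, 0.688]
contact_force: [0.5, 0.1, 0.5]
width: 0.0854
```

```bash
python3 go.py .443,-.1273,.06;  python3 look.py top 420 180 110 a4
```

```text
t 15.5 p [ 0.4417 -0.1268  0.1998] w 0.0854 F [0.5 0.1 0.5] q [-0.43  0.12  1.79 -0.    1.23  0.67]
axes x [-0.    -0.001 -1.   ] y [ 0.449 -0.894  0.   ] z [-0.894 -0.449  0.001] jaw yaw deg -63.33
to [ 0.443  -0.1273  0.06  ] units [ 2.329  0.016 -0.017]
```

View pics/a4.png

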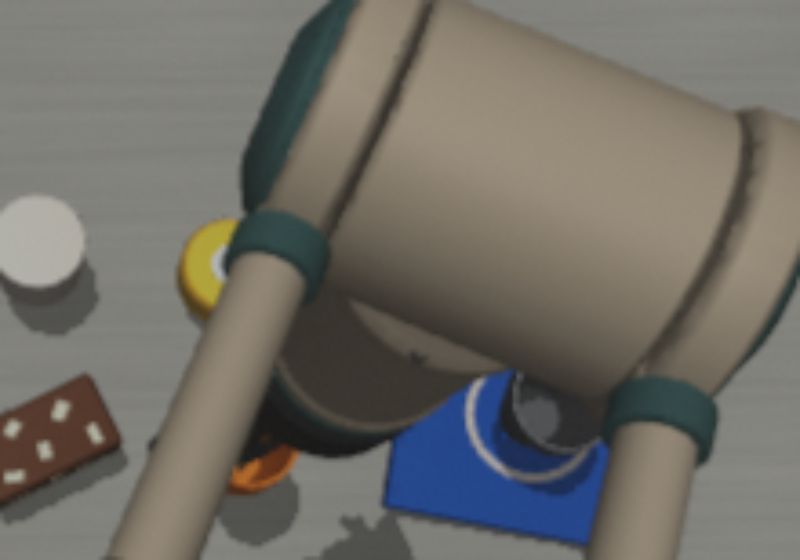

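The arm hides the grey mould here. I'll do yellow and the block first, and measure the grey one when the view is clear.

```bash
python3 go.py .5597,-.1255,.2 .5597,-.1255,.01
```

```text
t 15.55 p [ 0.4417 -0.127   0.1998] w 0.0852 F [ 0.6 -0.1 -0.8] q [-0.43  0.12  1.79 -0.    1.23  0.67]
axes x [-0. -0. -1.] y [ 0.449 -0.894  0.   ] z [-0.894 -0.449  0.   ] jaw yaw deg -63.35
to [ 0.5597 -0.1255  0.2   ] units [-0.003  0.86  -1.769]
to [ 0.5597 -0.1255  0.01  ] units [ 3.167e+00 -1.000e-03 -1.000e-03]
```

>>> {"method": "carry_out", "body": {"deltas": [0, 0.1, -0.2, 0, 0, 0, 1, 0, 0.24, -0.5, 0, 0, 0, 1, 0, 0.28, -0.57, 0, 0, 0, 1, 0, 0.16, -0.34, 0, 0, 0, 1, 0, 0.07, -0.15, 0, 0, 0, 1, 0, 0, 0, 0, 0, 0, 1, 0, 0, 0, 0, 0, 0, 1]}}

```text
clock: 16.42
position: [0.5579, -0.1244, 0.2]
ee_rot: [-0.163, -0.688, -0.163, 0.688]
contact_force: [-0.2, 0.3, -1.4]
width: 0.0856
```

```bash
python3 go.py .5597,-.1255,.01
```

```text
t 16.43 p [ 0.5579 -0.1244  0.2   ] w 0.0856 F [-0.2  0.3 -1.4] q [-0.34  0.29  1.56 -0.    1.29  0.76]
axes x [-0.001  0.    -1.   ] y [ 0.449 -0.894 -0.   ] z [-0.894 -0.449  0.001] jaw yaw deg -63.33
to [ 0.5597 -0.1255  0.01  ] units [ 3.167  0.032 -0.021]
```

>>> {"method": "carry_out", "body": {"deltas": [0.5, 0.03, -0.02, 0, 0, 0, 1, 0.8, 0, 0, 0, 0, 0, 1, 0.8, 0, 0, 0, 0, 0, 1, 0.6, 0, 0, 0, 0, 0, 1, 0.3, 0, 0, 0, 0, 0, 1, 0.17, 0, 0, 0, 0, 0, 1, 0, 0, 0, 0, 0, 0, 1]}}

```text
clock: 17.3
position: [0.5602, -0.1255, 0.0099]
ee_rot: [-0.163, -0.688, -0.163, 0.688]
contact_force: [0.6, 0.2, 0.4]
width: 0.085
```

>>> {"method": "carry_out", "body": {"deltas": [0, 0, 0, 0, 0, 0, -1, 0, 0, 0, 0, 0, 0, -1, 0, 0, 0, 0, 0, 0, -1, 0, 0, 0, 0, 0, 0, -1], "newtons": 35}}

```text
clock: 17.8
position: [0.5616, -0.1259, 0.0115]
ee_rot: [0.164, 0.689, 0.163, -0.687]
contact_force: [-0.5, 0.2, 6.7]
width: 0.0624
```

>>> {"method": "carry_out", "body": {"deltas": [-0.3, 0, 0, 0, 0, 0, -1, -0.6, 0, 0, 0, 0, 0, -1, -0.7, 0, 0, 0, 0, 0, -1, -0.7, 0, 0, 0, 0, 0, -1, -0.6, 0, 0, 0, 0, 0, -1, -0.3, 0, 0, 0, 0, 0, -1, 0, 0, 0, 0, 0, 0, -1]}}

```text
clock: 18.68
position: [0.5614, -0.1256, 0.2035]
ee_rot: [0.164, 0.689, 0.163, -0.687]
contact_force: [0.2, -0.4, -1.8]
width: 0.0619
```

```bash
python3 go.py .396,.335,.19; python3 look.py scene 320 200 110 a5
```

```text
t 18.68 p [ 0.5614 -0.1256  0.2035] w 0.0619 F [ 0.2 -0.4 -1.8] q [-0.34  0.29  1.55  0.    1.29  0.76]
axes x [ 0.004 -0.001 -1.   ] y [ 0.449 -0.893  0.003] z [-0.893 -0.449 -0.003] jaw yaw deg -63.31
to [0.396 0.335 0.19 ] units [ 0.206 -8.097 -0.985]
```

View pics/a5.png

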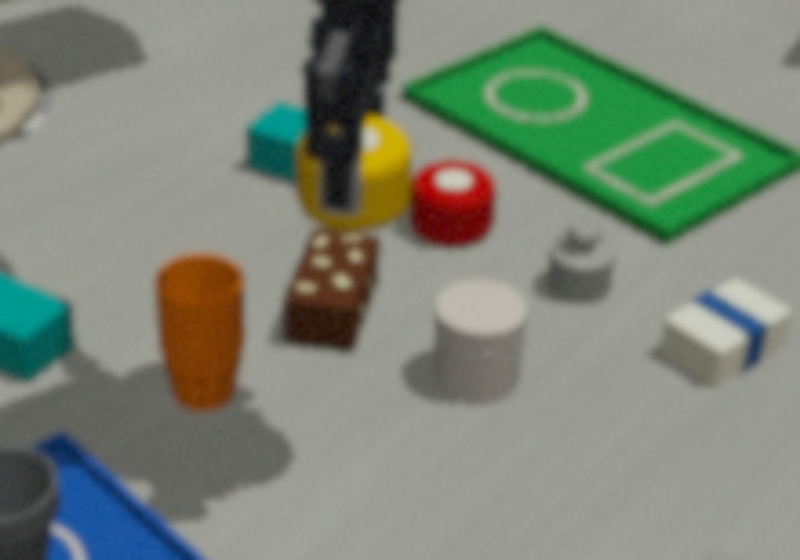

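Yellow is held level (crop px (355,170)). Carrying it to the green round mark.

>>> {"method": "carry_out", "body": {"deltas": [0, -0.3, -0.04, 0, 0, 0, -1, 0, -0.8, -0.1, 0, 0, 0, -1, 0, -0.95, -0.12, 0, 0, 0, -1, 0, -0.95, -0.12, 0, 0, 0, -1, 0, -0.95, -0.12, 0, 0, 0, -1, 0, -0.95, -0.12, 0, 0, 0, -1, 0, -0.95, -0.12, 0, 0, 0, -1, 0, -0.95, -0.11, 0, 0, 0, -1, 0, -0.8, -0.1, 0, 0, 0, -1, 0, -0.4, -0.05, 0, 0, 0, -1]}}

```text
clock: 19.98
position: [0.3954, 0.3327, 0.2005]
ee_rot: [-0.164, -0.687, -0.164, 0.689]
contact_force: [0.5, 0.8, -1.6]
width: 0.0623
```

>>> {"method": "carry_out", "body": {"deltas": [0, -0.1, 0, 0, 0, 0, -1, 0, 0, 0, 0, 0, 0, -1, 0, 0, 0, 0, 0, 0, -1]}}

```text
clock: 20.35
position: [0.396, 0.3347, 0.2016]
ee_rot: [-0.163, -0.688, -0.163, 0.688]
contact_force: [0.8, 0.6, -0.9]
width: 0.0619
```

```bash
python3 go.py .396,.335,.019
```

```text
t 20.35 p [0.396  0.3347 0.2016] w 0.0619 F [ 0.8  0.6 -0.9] q [ 0.57  0.21  1.67 -0.    1.26  1.67]
axes x [-0.    -0.001 -1.   ] y [ 0.448 -0.894  0.001] z [-0.894 -0.448  0.001] jaw yaw deg -63.37
to [0.396 0.335 0.019] units [ 3.043 -0.007 -0.005]
```

>>> {"method": "carry_out", "body": {"deltas": [0.5, 0, 0, 0, 0, 0, -1, 0.8, 0, 0, 0, 0, 0, -1, 0.7, 0, 0, 0, 0, 0, -1, 0.5, 0, 0, 0, 0, 0, -1, 0.3, 0, 0, 0, 0, 0, -1, 0.15, 0, 0, 0, 0, 0, -1, 0, 0, 0, 0, 0, 0, -1, 0.07, 0, 0, 0, 0, 0, -1, 0.04, 0, 0, 0, 0, 0, -1, 0, 0, 0, 0, 0, 0, -1]}}

```text
clock: 21.6
position: [0.396, 0.3358, 0.0185]
ee_rot: [0.163, 0.688, 0.163, -0.688]
contact_force: [-0.5, 0.2, -0.9]
width: 0.0619
```

>>> {"method": "carry_out", "body": {"deltas": [0.04, 0, 0, 0, 0, 0, -1, 0, 0, 0, 0, 0, 0, -1]}}

```text
clock: 21.85
position: [0.3962, 0.336, 0.0165]
ee_rot: [0.163, 0.688, 0.163, -0.688]
contact_force: [-1.1, -0.3, 4.7]
width: 0.062
```

>>> {"method": "carry_out", "body": {"deltas": [0, 0, 0, 0, 0, 0, 1, 0, 0, 0, 0, 0, 0, 1, 0, 0, 0, 0, 0, 0, 1, -0.4, 0, 0, 0, 0, 0, 1, -0.8, 0, 0, 0, 0, 0, 1, -0.8, 0, 0, -1, 0, 0, 1, -0.6, 0, 0, -1, 0, 0, 1, -0.3, 0, 0, -1, 0, 0, 1, 0, 0, 0, -1, 0, 0, 1, 0, 0, 0, -1, 0, 0, 1]}}

```text
clock: 23.1
position: [0.396, 0.3358, 0.1902]
ee_rot: [0.281, 0.649, 0.281, -0.649]
contact_force: [0.6, -0.0, -0.5]
width: 0.0854
```

>>> {"method": "carry_out", "body": {"deltas": [0, 0, 0, -1, 0, 0, 1, 0, 0, 0, -1, 0, 0, 1, 0, 0, 0, -1, 0, 0, 1, 0, 0, 0, -1, 0, 0, 1, 0, 0, 0, -1, 0, 0, 1, 0, 0, 0, -1, 0, 0, 1, 0, 0, 0, -1, 0, 0, 1, 0, 0, 0, -1, 0, 0, 1, 0, 0, 0, -1, 0, 0, 1, 0, 0, 0, -1, 0, 0, 1]}}

```text
clock: 24.35
position: [0.3958, 0.3357, 0.1896]
ee_rot: [-0.486, -0.514, -0.486, 0.514]
contact_force: [-0.0, -0.3, 0.0]
width: 0.0856
```

>>> {"method": "carry_out", "body": {"deltas": [0, 0, 0, -1, 0, 0, 1, 0, 0, 0, -1, 0, 0, 1, 0, 0, 0, -1, 0, 0, 1, 0, 0, 0, -1, 0, 0, 1, 0, 0, 0, -1, 0, 0, 1, 0, 0, 0, -1, 0, 0, 1, 0, 0, 0, -1, 0, 0, 1, 0, 0, 0, -0.5, 0, 0, 1, 0, 0, 0, 0, 0, 0, 1]}}

```text
clock: 25.48
position: [0.3959, 0.3357, 0.1897]
ee_rot: [0.602, 0.371, 0.602, -0.371]
contact_force: [0.4, 0.3, 0.3]
width: 0.0858
```

```bash
python3 go.py .4517,-.0062,.19; python3 look.py top 320 200 320 a6
```

```text
t 25.48 p [0.3959 0.3357 0.1897] w 0.0858 F [0.4 0.3 0.3] q [ 0.57  0.22  1.69 -0.    1.23  0.1 ]
axes x [-0. -0. -1.] y [ 0.894  0.449 -0.   ] z [ 0.449 -0.894  0.   ] jaw yaw deg 26.66
to [ 0.4517 -0.0062  0.19  ] units [-4.000e-03 -1.726e+00  5.510e+00]
```

View pics/a6.png

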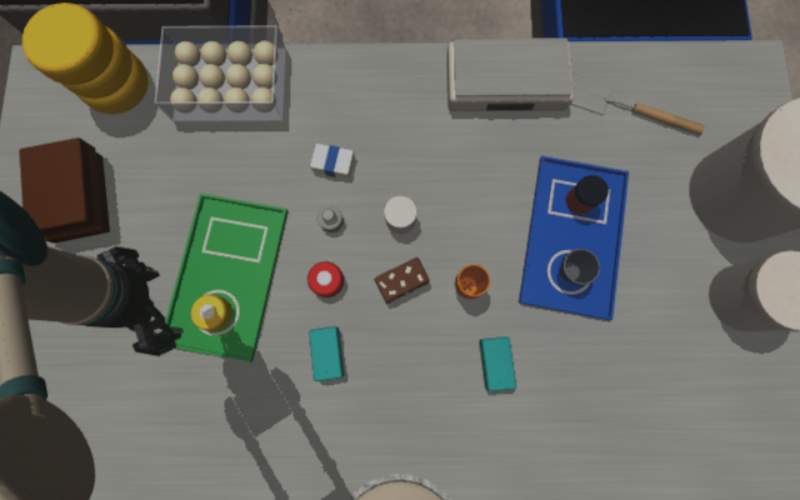

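The view is clear now. Measuring what has been placed.

```bash
cat > meas.py <<'E'
import sys
from h import *
d=dict(np.load(sys.argv[1])); P=cloud(d)
T={"g":(np.array([.4646,.3215]),"green"),"b":(np.array([.5366,-.3346]),"blue")}
ex=np.array([.982,-.187]); ey=np.array([.187,.982])
for a in sys.argv[2:]:
    n,x,y,h,t=a.split(","); x,y,h=float(x),float(y),float(h)
    m=(np.abs(P[...,2]-h)<.007)&(np.hypot(P[...,0]-x,P[...,1]-y)<.06)
    k,lab,st,c=cv2.connectedComponentsWithStats(m.astype(np.uint8))
    if k<2: print(n,"none"); continue
    i=1+np.argmax(st[1:,4]); ys,xs=np.where(lab==i)
    pts=cast(d,np.stack([xs,ys],-1),h)[:,:2].astype(np.float32)
    (cx,cy),r=cv2.minEnclosingCircle(pts); rc=cv2.minAreaRect(pts)
    o="" if t=="-" else " tray "+str([round(float((np.array([cx,cy])-T[t][0])@e),4) for e in(ex,ey)])
    print(n,np.round([cx,cy,2*r],4),"rect",np.round(rc[0],4),np.round(rc[1],3),round(rc[2],1),"z",np.nanmedian(P[...,2][lab==i]).round(4),o)
E
python3 meas.py a6.npz jar,.605,-.348,.077,b grey,.468,-.322,.071,b yellow,.396,.335,.047,g orange,.443,-.127,.092,- block,.452,-.006,.04,- red,.453,.132,.042,- tub,.571,-.004,.06,-
```

```text
jar [ 0.6065 -0.3453  0.0592] rect [ 0.6055 -0.3454] [0.056 0.054] 89.7 z 0.0779  tray [0.0707, 0.0025]
grey [ 0.4693 -0.3184  0.0667] rect [ 0.4688 -0.319 ] [0.063 0.065] 29.8 z 0.0706  tray [-0.0691, 0.0033]
yellow [0.3947 0.334  0.0639] rect [0.3954 0.3343] [0.061 0.061] 46.7 z 0.0473  tray [-0.071, -0.0008]
orange [ 0.4427 -0.1277  0.0562] rect [ 0.4429 -0.1273] [0.055 0.053] 89.7 z 0.0923 
block [ 0.4519 -0.0059  0.0992] rect [ 0.4519 -0.0063] [0.05 0.09] 26.6 z 0.0405 
red [0.4538 0.1318 0.0634] rect [0.4534 0.1312] [0.061 0.061] 1.1 z 0.0424 
tub [ 0.5717 -0.004   0.0613] rect [ 0.5717 -0.0039] [0.056 0.061] 89.4 z 0.0607
```

Everything placed is within 4 mm of its mark, at the right heights. Now the block.

>>> {"method": "carry_out", "body": {"deltas": [0, -0.06, 0.2, 0, 0, 0, 1, 0, -0.17, 0.55, 0, 0, 0, 1, 0, -0.24, 0.75, 0, 0, 0, 1, 0, -0.25, 0.8, 0, 0, 0, 1, 0, -0.25, 0.8, 0, 0, 0, 1, 0, -0.25, 0.8, 0, 0, 0, 1, 0, -0.25, 0.76, 0, 0, 0, 1, 0, -0.18, 0.57, 0, 0, 0, 1, 0, -0.08, 0.28, 0, 0, 0, 1, 0, 0, 0, 0, 0, 0, 1]}}

```text
clock: 26.78
position: [0.4517, -0.0068, 0.1898]
ee_rot: [0.601, 0.372, 0.602, -0.372]
contact_force: [0.5, -0.3, -0.5]
width: 0.0855
```

```bash
python3 go.py .4518,-.0062,.008
```

```text
t 26.77 p [ 0.4517 -0.0068  0.1898] w 0.0855 F [ 0.5 -0.3 -0.5] q [-0.17  0.12  1.82  0.    1.2  -0.63]
axes x [-0.  0. -1.] y [0.895 0.447 0.   ] z [ 0.447 -0.895 -0.   ] jaw yaw deg 26.55
to [ 0.4518 -0.0062  0.008 ] units [ 3.031  0.006 -0.007]
```

>>> {"method": "carry_out", "body": {"deltas": [0.5, 0, 0, 0, 0, 0, 1, 0.8, 0, 0, 0, 0, 0, 1, 0.8, 0, 0, 0, 0, 0, 1, 0.5, 0, 0, 0, 0, 0, 1, 0.3, 0, 0, 0, 0, 0, 1, 0.1, 0, 0, 0, 0, 0, 1, 0, 0, 0, 0, 0, 0, 1]}}

```text
clock: 27.65
position: [0.4517, -0.0054, 0.01]
ee_rot: [0.602, 0.371, 0.602, -0.371]
contact_force: [-1.1, -0.5, 1.0]
width: 0.0859
```

>>> {"method": "carry_out", "body": {"deltas": [0, 0, 0, 0, 0, 0, -1, 0, 0, 0, 0, 0, 0, -1, 0, 0, 0, 0, 0, 0, -1, 0, 0, 0, 0, 0, 0, -1, 0, 0, 0, 0, 0, 0, -1], "newtons": 40}}

```text
clock: 28.28
position: [0.4526, -0.0062, 0.0108]
ee_rot: [0.603, 0.372, 0.601, -0.371]
contact_force: [0.5, 0.5, 6.2]
width: 0.0494
```

>>> {"method": "carry_out", "body": {"deltas": [-0.3, 0, 0, 0, 0, 0, -1, -0.6, 0, 0, 0, 0, 0, -1, -0.7, 0, 0, 0, 0, 0, -1, -0.7, 0, 0, 0, 0, 0, -1, -0.5, 0, 0, 0, 0, 0, -1, -0.2, 0, 0, 0, 0, 0, -1, 0, 0, 0, 0, 0, 0, -1]}}

```text
clock: 29.15
position: [0.4516, -0.0063, 0.1898]
ee_rot: [0.602, 0.371, 0.602, -0.371]
contact_force: [0.1, -1.0, -3.5]
width: 0.0492
```

```bash
python3 go.py .5337,.309,.19; python3 look.py scene 320 200 110 a7
```

```text
t 29.15 p [ 0.4516 -0.0063  0.1898] w 0.0492 F [ 0.1 -1.  -3.5] q [-0.17  0.12  1.82 -0.    1.2  -0.63]
axes x [ 0. -0. -1.] y [0.894 0.449 0.   ] z [ 0.449 -0.894  0.   ] jaw yaw deg 26.68
to [0.5337 0.309  0.19  ] units [-4.000e-03  3.583e+00 -4.080e+00]
```

View pics/a7.png

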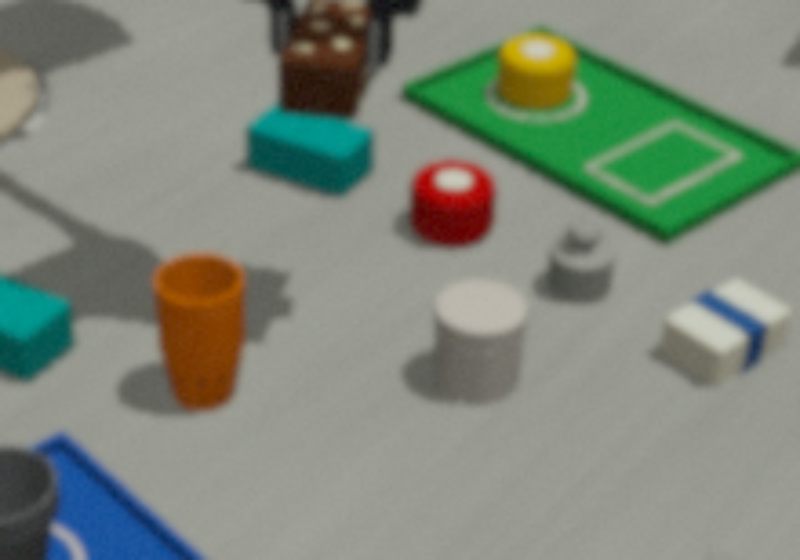

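The block is held level. I'll carry it to the green oblong and turn it.

>>> {"method": "carry_out", "body": {"deltas": [0, 0.2, -0.23, 0, 0, 0, -1, 0, 0.5, -0.57, 0, 0, 0, -1, 0, 0.56, -0.64, 0, 0, 0, -1, 0, 0.56, -0.64, 0, 0, 0, -1, 0, 0.56, -0.64, 0, 0, 0, -1, 0, 0.56, -0.64, 0, 0, 0, -1, 0, 0.42, -0.48, 0, 0, 0, -1, 0, 0.22, -0.24, 0, 0, 0, -1, 0, 0, 0, 0, 0, 0, -1]}}

```text
clock: 30.32
position: [0.5332, 0.3092, 0.188]
ee_rot: [0.602, 0.37, 0.603, -0.372]
contact_force: [-0.2, -0.2, -2.6]
width: 0.0497
```

>>> {"method": "carry_out", "body": {"deltas": [0, 0, 0, 0.9, 0, 0, -1, 0, 0, 0, 1, 0, 0, -1, 0, 0, 0, 1, 0, 0, -1, 0, 0, 0, 1, 0, 0, -1, 0, 0, 0, 1, 0, 0, -1, 0, 0, 0, 1, 0, 0, -1, 0, 0, 0, 1, 0, 0, -1, 0, 0, 0, 1, 0, 0, -1, 0, 0, 0, 1, 0, 0, -1, 0, 0, 0, 0.45, 0, 0, -1]}}

```text
clock: 31.58
position: [0.5332, 0.307, 0.1895]
ee_rot: [-0.451, -0.544, -0.45, 0.546]
contact_force: [0.4, 0.3, -1.7]
width: 0.0494
```

>>> {"method": "carry_out", "body": {"deltas": [0, 0, 0, 0, 0, 0, -1, 0, 0, 0, 0, 0, 0, -1]}}

```text
clock: 31.82
position: [0.5336, 0.3085, 0.1898]
ee_rot: [-0.451, -0.544, -0.451, 0.545]
contact_force: [0.1, 0.2, -2.3]
width: 0.0494
```

```bash
python3 go.py .5337,.309,.018
```

```text
t 31.82 p [0.5336 0.3085 0.1898] w 0.0494 F [ 0.1  0.2 -2.3] q [ 0.41  0.36  1.48 -0.    1.3   0.6 ]
axes x [-0. -0. -1.] y [ 0.983 -0.186 -0.   ] z [-0.186 -0.983  0.   ] jaw yaw deg -10.71
to [0.5337 0.309  0.018 ] units [ 2.864  0.    -0.01 ]
```

>>> {"method": "carry_out", "body": {"deltas": [0.5, 0, 0, 0, 0, 0, -1, 0.8, 0, 0, 0, 0, 0, -1, 0.7, 0, 0, 0, 0, 0, -1, 0.45, 0, 0, 0, 0, 0, -1, 0.25, 0, 0, 0, 0, 0, -1, 0.1, 0, 0, 0, 0, 0, -1, 0.06, 0, 0, 0, 0, 0, -1, 0, 0, 0, 0, 0, 0, -1, 0, 0, 0, 0, 0, 0, -1]}}

```text
clock: 32.95
position: [0.5342, 0.3092, 0.0191]
ee_rot: [0.451, 0.545, 0.451, -0.544]
contact_force: [0.5, -0.9, -2.8]
width: 0.0492
```

>>> {"method": "carry_out", "body": {"deltas": [0.04, 0, 0, 0, 0, 0, -1, 0.02, 0, 0, 0, 0, 0, -1, 0, 0, 0, 0, 0, 0, -1]}}

```text
clock: 33.33
position: [0.534, 0.3091, 0.0159]
ee_rot: [0.451, 0.545, 0.451, -0.544]
contact_force: [-1.7, -0.3, 5.3]
width: 0.0495
```

>>> {"method": "carry_out", "body": {"deltas": [0, 0, 0, 0, 0, 0, 1, 0, 0, 0, 0, 0, 0, 1, 0, 0, 0, 0, 0, 0, 1, 0, 0, 0, 0, 0, 0, 1, -0.4, 0, 0, 0, 0, 0, 1, -0.8, 0, 0, 0, 0, 0, 1, -0.8, 0, 0, 0, 0, 0, 1, -0.8, 0, 0, 0, 0, 0, 1, -0.4, 0, 0, 0, 0, 0, 1, 0, 0, 0, 0, 0, 0, 1]}}

```text
clock: 34.58
position: [0.5348, 0.3095, 0.2089]
ee_rot: [0.452, 0.546, 0.451, -0.543]
contact_force: [1.1, 0.6, -0.7]
width: 0.0854
```

```bash
python3 go.py .4428,-.1274,.2; python3 look.py scene 320 200 200 a8
```

```text
t 34.58 p [0.5348 0.3095 0.2089] w 0.0854 F [ 1.1  0.6 -0.7] q [ 0.41  0.35  1.45 -0.    1.34  0.6 ]
axes x [ 0.005  0.002 -1.   ] y [ 0.983 -0.186  0.004] z [-0.186 -0.983 -0.003] jaw yaw deg -10.71
to [ 0.4428 -0.1274  0.2   ] units [ 0.127 -0.154  7.441]
```

View pics/a8.png

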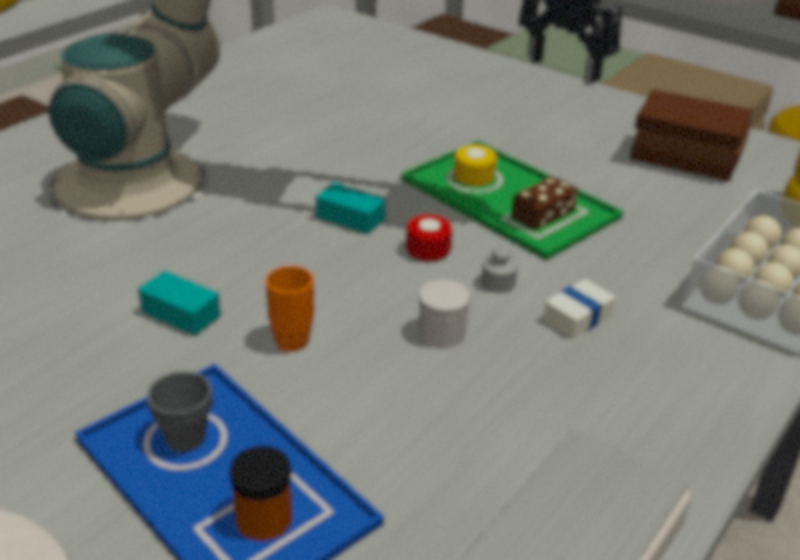

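>>> {"method": "carry_out", "body": {"deltas": [0, 0, 0.3, 0, 0, 0, 1, 0, -0.02, 0.75, 0, 0, 0, 1, 0, -0.02, 0.9, 0, 0, 0, 1, 0, -0.02, 0.95, 0, 0, 0, 1, 0, -0.02, 0.95, 0, 0, 0, 1, 0, -0.02, 0.95, 0, 0, 0, 1, 0, -0.02, 0.95, 0, 0, 0, 1, 0, -0.02, 0.8, 0, 0, 0, 1, 0, 0, 0.6, 0, 0, 0, 1, 0, 0, 0.28, 0, 0, 0, 1]}}

```text
clock: 35.88
position: [0.4406, -0.1291, 0.2053]
ee_rot: [-0.449, -0.545, -0.451, 0.546]
contact_force: [1.0, 0.5, 0.2]
width: 0.0856
```

>>> {"method": "carry_out", "body": {"deltas": [0, 0, 0, 0, 0, 0, 1, 0, 0, 0, 0, 0, 0, 1]}}

```text
clock: 36.12
position: [0.4423, -0.1264, 0.2063]
ee_rot: [0.451, 0.544, 0.452, -0.544]
contact_force: [-0.4, 0.2, 0.8]
width: 0.0856
```

```bash
python3 go.py .4428,-.1274,.06
```

```text
t 36.12 p [ 0.4423 -0.1264  0.2063] w 0.0856 F [-0.4  0.2  0.8] q [-0.43  0.12  1.77  0.    1.25 -0.24]
axes x [-0.001  0.001 -1.   ] y [ 0.983 -0.185 -0.001] z [-0.185 -0.983 -0.001] jaw yaw deg -10.68
to [ 0.4428 -0.1274  0.06  ] units [2.438 0.013 0.017]
```

>>> {"method": "carry_out", "body": {"deltas": [0.4, 0.01, 0.01, 0, 0, 0, 1, 0.7, 0, 0, 0, 0, 0, 1, 0.7, 0, 0, 0, 0, 0, 1, 0.4, 0, 0, 0, 0, 0, 1, 0.2, 0, 0, 0, 0, 0, 1, 0, 0, 0, 0, 0, 0, 1]}}

```text
clock: 36.88
position: [0.443, -0.1274, 0.0624]
ee_rot: [-0.451, -0.544, -0.452, 0.544]
contact_force: [0.3, 0.1, 0.7]
width: 0.0851
```

>>> {"method": "carry_out", "body": {"deltas": [0, 0, 0, 0, 0, 0, -1, 0, 0, 0, 0, 0, 0, -1, 0, 0, 0, 0, 0, 0, -1, 0, 0, 0, 0, 0, 0, -1, 0, 0, 0, 0, 0, 0, -1], "newtons": 20}}

```text
clock: 37.5
position: [0.4439, -0.1286, 0.0639]
ee_rot: [0.452, 0.545, 0.45, -0.544]
contact_force: [-0.2, 0.6, 6.5]
width: 0.055
```

>>> {"method": "carry_out", "body": {"deltas": [-0.3, 0, 0, 0, 0, 0, -1, -0.6, 0, 0, 0, 0, 0, -1, -0.7, 0, 0, 0, 0, 0, -1, -0.7, 0, 0, 0, 0, 0, -1, -0.2, 0, 0, 0, 0, 0, -1, 0, 0, 0, 0, 0, 0, -1]}}

```text
clock: 38.25
position: [0.443, -0.1283, 0.2128]
ee_rot: [0.451, 0.545, 0.451, -0.544]
contact_force: [0.2, -0.2, -1.4]
width: 0.055
```

```bash
python3 go.py .4685,-.3205,.2; python3 look.py scene 260 200 150 a9
```

```text
t 38.25 p [ 0.443  -0.1283  0.2128] w 0.055 F [ 0.2 -0.2 -1.4] q [-0.43  0.12  1.76 -0.    1.26 -0.25]
axes x [ 0.001 -0.    -1.   ] y [ 0.983 -0.186  0.001] z [-0.186 -0.983  0.   ] jaw yaw deg -10.72
to [ 0.4685 -0.3205  0.2   ] units [0.215 1.013 3.069]
```

View pics/a9.png

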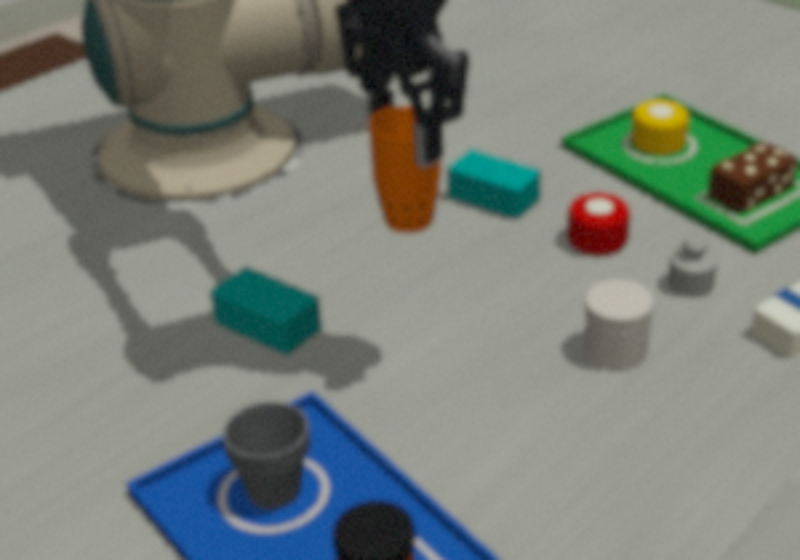

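>>> {"method": "carry_out", "body": {"deltas": [0, 0.07, 0.2, 0, 0, 0, -1, 0, 0.16, 0.48, 0, 0, 0, -1, 0, 0.2, 0.6, 0, 0, 0, -1, 0, 0.2, 0.6, 0, 0, 0, -1, 0, 0.18, 0.55, 0, 0, 0, -1, 0, 0.13, 0.4, 0, 0, 0, -1, 0, 0.07, 0.2, 0, 0, 0, -1, 0, 0, 0.04, 0, 0, 0, -1, 0, 0, 0, 0, 0, 0, -1, 0, 0, 0, 0, 0, 0, -1]}}

```text
clock: 39.55
position: [0.4683, -0.3194, 0.2129]
ee_rot: [0.451, 0.544, 0.451, -0.544]
contact_force: [0.1, 1.3, -0.5]
width: 0.0551
```

```bash
python3 go.py .4685,-.3205,.14 .4685,-.3205,.0915; python3 look.py scene 230 250 120 a10
```

```text
t 39.55 p [ 0.4683 -0.3194  0.2129] w 0.0551 F [ 0.1  1.3 -0.5] q [-0.72  0.27  1.55  0.    1.31 -0.54]
axes x [ 0.  0. -1.] y [ 0.983 -0.185  0.   ] z [-0.185 -0.983 -0.   ] jaw yaw deg -10.65
to [ 0.4685 -0.3205  0.14  ] units [1.216 0.007 0.018]
to [ 0.4685 -0.3205  0.0915] units [ 0.808 -0.     0.   ]
```

View pics/a10.png

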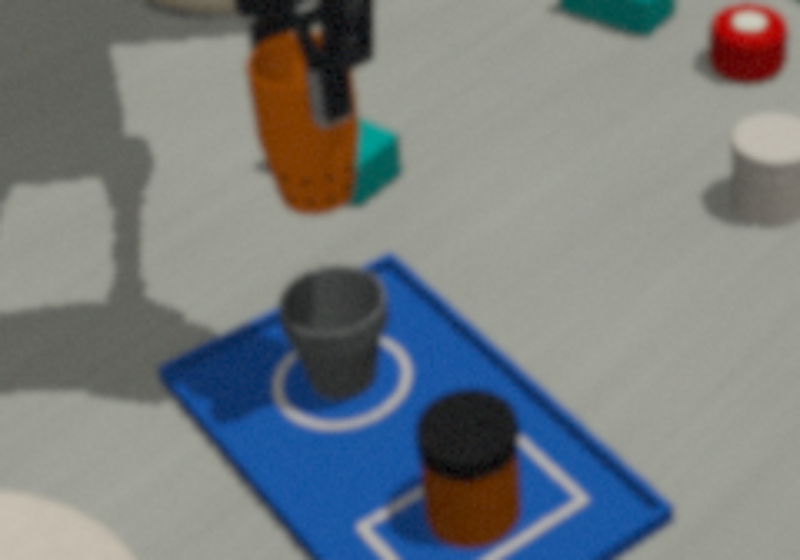

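The orange mould hangs upright; its lean in the view matches that of the standing grey one. I'll lower it slowly.

>>> {"method": "carry_out", "body": {"deltas": [0.3, 0, 0.01, 0, 0, 0, -1, 0.4, 0, 0, 0, 0, 0, -1, 0.3, 0, 0, 0, 0, 0, -1, 0.2, 0, 0, 0, 0, 0, -1, 0, 0, 0, 0, 0, 0, -1, 0, 0, 0, 0, 0, 0, -1]}}

```text
clock: 40.35
position: [0.4687, -0.3213, 0.1415]
ee_rot: [0.452, 0.545, 0.451, -0.544]
contact_force: [0.5, 0.4, 0.0]
width: 0.0549
```

```bash
python3 go.py .4685,-.3205,.0915; python3 look.py scene 230 250 80 a11
```

```text
t 40.35 p [ 0.4687 -0.3213  0.1415] w 0.0549 F [0.5 0.4 0. ] q [-0.72  0.33  1.66 -0.    1.15 -0.54]
axes x [ 0.001 -0.001 -1.   ] y [ 0.983 -0.186  0.001] z [-0.186 -0.983  0.001] jaw yaw deg -10.7
to [ 0.4685 -0.3205  0.0915] units [ 0.833 -0.007 -0.013]
```

View pics/a11.png

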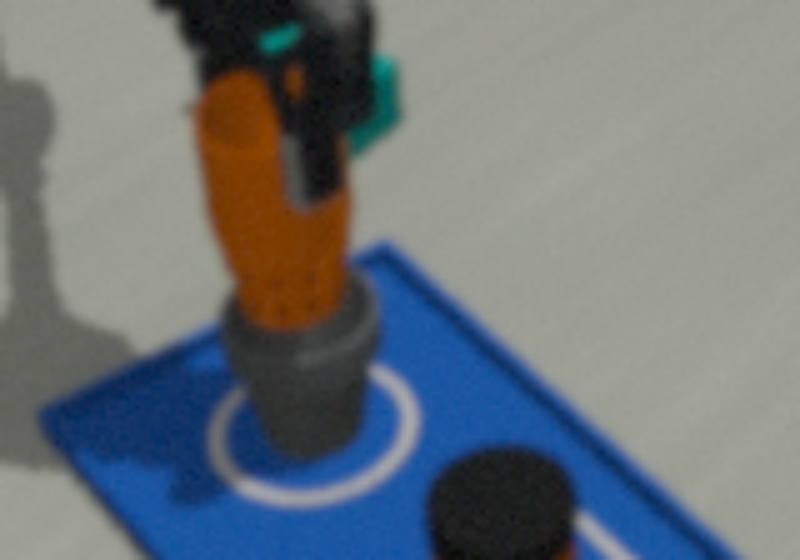

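Run:
```python
from h import *
d=dict(np.load("a11.npz")); M,o,K=cam(d)
def pr(p): c=M.T@(np.array(p)-o); c=K@c; return (c[:2]/c[2]).round(2)
print("grey rim at cam",pr((.469,-.3188,.071)),"tcp",pr((.4687,-.3213,.071)),"foot at tcp",pr((.4687,-.3213,.078)))
for dx in((.005,0),(0,.005)): print(dx,pr((.469+dx[0],-.3188+dx[1],.071)))
hsv=cv2.cvtColor(d["color"],cv2.COLOR_RGB2HSV)
mo=cv2.inRange(hsv,(3,130,60),(18,255,255)); 
for v in range(242,264,2):
    r=np.where(mo[v,150:260])[0]+150; print(v,(r.min(),r.max(),(r.min()+r.max())/2) if len(r) else None)
g=(hsv[...,1]<70)&(hsv[...,2]<110)
for v in range(252,288,3):
    r=np.where(g[v,185:235])[0]+185; print("g",v,(r.min(),r.max(),(r.min()+r.max())/2) if len(r) else None)
```

```text
grey rim at cam [209.43 254.3 ] tcp [208.39 254.89] foot at tcp [208.01 252.24]
(0.005, 0) [211.16 255.35]
(0, 0.005) [211.31 252.99]
242 (np.int64(194), np.int64(218), np.float64(206.0))
244 (np.int64(195), np.int64(218), np.float64(206.5))
246 (np.int64(196), np.int64(217), np.float64(206.5))
248 (np.int64(197), np.int64(218), np.float64(207.5))
250 (np.int64(198), np.int64(218), np.float64(208.0))
252 (np.int64(197), np.int64(218), np.float64(207.5))
254 (np.int64(198), np.int64(217), np.float64(207.5))
256 (np.int64(199), np.int64(216), np.float64(207.5))
258 (np.int64(200), np.int64(213), np.float64(206.5))
260 None
262 None
g 252 (np.int64(196), np.int64(223), np.float64(209.5))
g 255 (np.int64(194), np.int64(224), np.float64(209.0))
g 258 (np.int64(194), np.int64(224), np.float64(209.0))
g 261 (np.int64(195), np.int64(224), np.float64(209.5))
g 264 (np.int64(196), np.int64(223), np.float64(209.5))
g 267 (np.int64(197), np.int64(223), np.float64(210.0))
g 270 (np.int64(199), np.int64(221), np.float64(210.0))
g 273 (np.int64(196), np.int64(221), np.float64(208.5))
g 276 (np.int64(193), np.int64(220), np.float64(206.5))
g 279 (np.int64(193), np.int64(219), np.float64(206.0))
g 282 (np.int64(194), np.int64(217), np.float64(205.5))
g 285 (np.int64(192), np.int64(195), np.float64(193.5))
```

The foot is about 1.3 px left of the grey axis. That matches a ~2 mm offset in y, so I'll shift 2 mm and lower.

>>> {"method": "carry_out", "body": {"deltas": [0.1, 0, -0.035, 0, 0, 0, -1, 0.15, 0, 0, 0, 0, 0, -1, 0.15, 0, 0, 0, 0, 0, -1, 0.12, 0, 0, 0, 0, 0, -1, 0.1, 0, 0, 0, 0, 0, -1, 0.06, 0, 0, 0, 0, 0, -1, 0, 0, 0, 0, 0, 0, -1, 0, 0, 0, 0, 0, 0, -1]}}

```text
clock: 41.4
position: [0.4687, -0.3191, 0.1001]
ee_rot: [0.451, 0.544, 0.451, -0.544]
contact_force: [-0.7, -0.5, -0.1]
width: 0.0548
```

>>> {"method": "carry_out", "body": {"deltas": [0.05, 0, 0, 0, 0, 0, -1, 0.04, 0, 0, 0, 0, 0, -1, 0.02, 0, 0, 0, 0, 0, -1, 0, 0, 0, 0, 0, 0, -1]}}

```text
clock: 41.9
position: [0.4686, -0.3189, 0.0932]
ee_rot: [-0.451, -0.544, -0.451, 0.545]
contact_force: [0.1, 0.4, -0.9]
width: 0.0552
```

>>> {"method": "carry_out", "body": {"deltas": [0.015, 0, 0, 0, 0, 0, -1, 0.01, 0, 0, 0, 0, 0, -1, 0, 0, 0, 0, 0, 0, -1]}}

```text
clock: 42.28
position: [0.4686, -0.3189, 0.0918]
ee_rot: [-0.451, -0.544, -0.451, 0.544]
contact_force: [0.2, 0.1, 0.3]
width: 0.055
```

>>> {"method": "carry_out", "body": {"deltas": [0.012, 0, 0, 0, 0, 0, -1, 0, 0, 0, 0, 0, 0, -1]}}

```text
clock: 42.52
position: [0.4686, -0.319, 0.091]
ee_rot: [-0.451, -0.544, -0.451, 0.545]
contact_force: [1.0, 0.8, -0.3]
width: 0.0551
```

Still free, about 1.5 mm above rest. Opening partway and gently to release it.

>>> {"method": "carry_out", "body": {"deltas": [0, 0, 0, 0, 0, 0, 0.45, 0, 0, 0, 0, 0, 0, 0.5, 0, 0, 0, 0, 0, 0, 0.7, 0, 0, 0, 0, 0, 0, 1, 0, 0, 0, 0, 0, 0, 1, -0.2, 0, 0, 0, 0, 0, 1, -0.5, 0, 0, 0, 0, 0, 1, -0.8, 0, 0, 0, 0, 0, 1, -0.8, 0, 0, 0, 0, 0, 1, 0, 0, 0, 0, 0, 0, 1]}}

```text
clock: 43.78
position: [0.4707, -0.3208, 0.2346]
ee_rot: [0.455, 0.545, 0.447, -0.544]
contact_force: [-0.3, -0.3, -1.0]
width: 0.0853
```

```bash
python3 look.py scene 230 250 110 a12; python3 go.py .4,0.05,.3
```

```text
t 43.83 p [ 0.4695 -0.3197  0.2319] w 0.0853 F [-0.8  0.1 -0.7] q [-0.72  0.26  1.52 -0.    1.35 -0.53]
axes x [ 0.004 -0.004 -1.   ] y [ 0.983 -0.186  0.005] z [-0.186 -0.983  0.003] jaw yaw deg -10.71
to [0.4  0.05 0.3 ] units [-1.163 -2.278 -5.836]
```

View pics/a12.png

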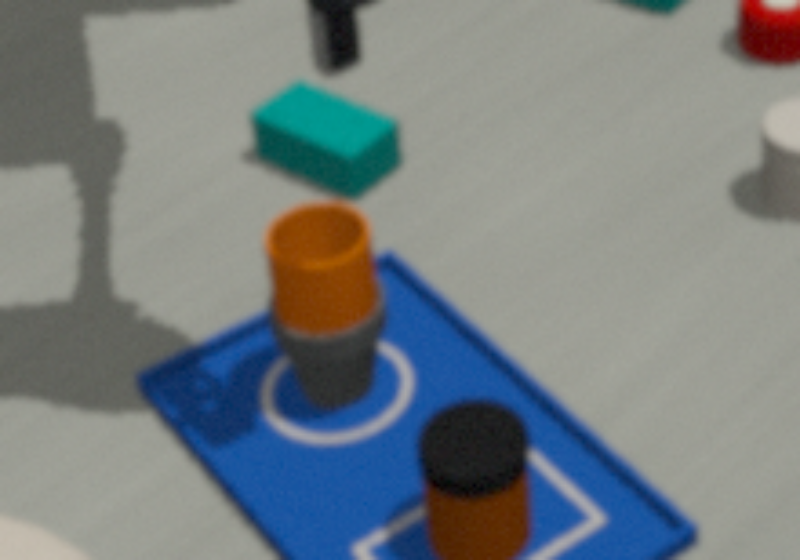

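The orange mould is nested upright at (322,270). Moving clear to check from above.

>>> {"method": "carry_out", "body": {"deltas": [0, -0.2, 0.26, 0, 0, 0, 1, 0, -0.4, 0.55, 0, 0, 0, 1, 0, -0.45, 0.6, 0, 0, 0, 1, 0, -0.45, 0.6, 0, 0, 0, 1, 0, -0.45, 0.6, 0, 0, 0, 1, 0, -0.4, 0.55, 0, 0, 0, 1, 0, -0.3, 0.4, 0, 0, 0, 1, 0, -0.2, 0.27, 0, 0, 0, 1, 0, 0, 0, 0, 0, 0, 1]}}

```text
clock: 44.95
position: [0.2564, -0.5133, 0.228]
ee_rot: [0.45, 0.545, 0.451, -0.545]
contact_force: [-0.7, -0.2, 0.1]
width: 0.0852
```

```bash
python3 look.py top 320 200 320 a13; python3 go.py; python3 meas.py a13.npz jar,.605,-.348,.077,b grey,.468,-.322,.071,b orange,.468,-.32,.118,b yellow,.396,.335,.047,g block,.534,.309,.045,g red,.453,.132,.042,- tub,.571,-.004,.06,-
```

```text
t 45.0 p [ 0.2574 -0.5126  0.2283] w 0.0855 F [ 0.8 -0.5  0.1] q [-1.23  0.28  1.51  0.    1.36 -1.04]
axes x [-0.     0.002 -1.   ] y [ 0.982 -0.187 -0.   ] z [-0.187 -0.982 -0.002] jaw yaw deg -10.78
jar [ 0.6048 -0.3467  0.0589] rect [ 0.6055 -0.3456] [0.056 0.054] 89.7 z 0.0778  tray [0.0692, 0.0009]
grey [ 0.4671 -0.3166  0.0643] rect [ 0.4632 -0.308 ] [0.063 0.044] 24.6 z 0.0716  tray [-0.0716, 0.0047]
orange [ 0.468 -0.317  0.058] rect [ 0.4681 -0.3169] [0.056 0.055] 85.9 z 0.1175  tray [-0.0707, 0.0045]
yellow [0.3945 0.3342 0.0634] rect [0.3949 0.3346] [0.062 0.061] 89.7 z 0.0473  tray [-0.0712, -0.0006]
block [0.5317 0.3068 0.1002] rect [0.531  0.3067] [0.091 0.05 ] 79.2 z 0.0452  tray [0.0686, -0.0019]
red [0.4537 0.132  0.0631] rect [0.4534 0.1312] [0.061 0.061] 1.1 z 0.0425 
tub [ 0.5718 -0.0045  0.0612] rect [ 0.5729 -0.004 ] [0.056 0.058] 89.7 z 0.0606
```

View pics/a13.png

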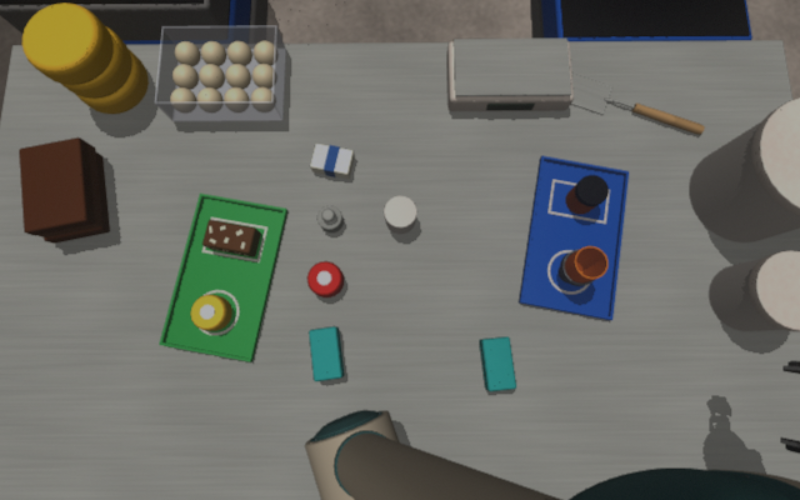

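All pieces are on their marks: offsets are under 5 mm, the orange top is at 117.5 mm (118 expected), and the block lies at 79.2°, which is the tray's y axis. Handing in.

```bash
python3 -c "
from rig import job; print(job.sign_off())"
```

```text
the job is handed in; nothing more can be done
None
```

Both orders are made up and handed in at about 45 s of the 144 s allowed; sign-off reports no verdict.

- **Green tray:** the yellow cheese is on the round mark and the brown block on the oblong mark. The last top view put them within about 2 mm of their marks, with the block lying along its mark at 79.2°, which is the tray's y direction.
- **Blue tray:** the jar is within about 1 mm of the oblong mark. The grey mould is within about 5 mm of the round mark.
- **Nesting:** I let the orange mould go about 1.5 mm above its rest, with no force showing, so it was never pressed. Its top measured 117.5 mm against 118 mm expected. Its axis is within about 1 mm of the grey mould's, though the grey rim is partly hidden in that view. Before nesting, the grey mould measured within 3 mm of where the orange one now stands.
- **Left alone:** the red cheese and white tub measured within 1 mm of where they started. The turquoise bars were not touched.

The gripper was open and clear of everything at hand-in. The highest contact force I saw was about 17 N, when I set the grey mould down. No check failed; the top camera and the arm's own position differed by 2–3 mm in y at the grey mould, well inside the tolerances.

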